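# Press the lid home on the paint tub

## Robot

A 7-joint arm with a two-finger parallel gripper is mounted at the origin on the work surface; the furniture and walls round the work are solid. World frame = base frame: x ahead of the robot, y to its left, z up, the work surface at z = 0. Lengths are in m, angles in rad, forces in N, time in s.
With the tool pointing down it reaches from about 0.4 to 0.85 m from the base axis. Payload 4.5 kg.
Tool frame: the origin (TCP) lies on the centre line of the jaws, within the pads' length; the fingertips stand 14 mm ahead of it and the grasp point (between the pads) lies 5 mm behind it; y points along the fingers, z is the direction in which the jaws open and shut, and the axes are right-handed (so a half turn about y gives the same grasp; the last joint's range is limited). The gripper opens to 88 mm and grips with 3 to 60 N. Pads are 18 mm wide; open, the fingers measure 123 mm over their backs; the gripper's body (75 mm by 187 mm) begins 45 mm behind the grasp point.
Start: joints at [1.167, 0.689, -0.195, 1.565, 0.157, 0.902, -0.215], TCP at [0.265, -0.566, 0.253] pointing down, gripper open.
Joint ranges: [-3.01, 3.01], [-0.46, 2.08], [-1.47, 1.51], [0.13, 2.56], [-1, 4.14], [0.04, 2.09], [-2.66, 2.66]. Speed limits (rad/s): [2.57, 2.57, 3.14, 3.14, 3.14, 3.14, 3.14].

## Interface

Orientations are given as a unit quaternion [x, y, z, w].
In Python, from plant import get_state, imaging, job gives the robot as it stands.
- The arm moves only by the tool send_rows, never from a script. Its argument "motion" is a list that holds one entry, the list of rows, each a list of 7 numbers: the turn, a rotation vector about the tool's x, y, z scaled (see below), then the shift along the tool's x, y, z scaled (see below), then the gripper's target within -1 to 1 (shut at 1, half-way at 0, fully open at -1). In form: [[[rx, ry, rz, tx, ty, tz, gripper], ...]]. A call has exactly 5 rows; each row shifts and turns the commanded pose from where the row before left it, along the tool's axes as they then stand; what a row does not reach is not made up. The controller multiplies each number of a shift by 0.02 m and each number of a turn by 0.08 rad. A row lasts 1/12 s, in which the tool goes at most 41.7 mm and 7.16 degrees, less where a joint would pass 70% of its speed; a pose out of reach is approached as far as the arm can. A call with a number of a shift or a turn outside -1 to 1 is refused whole. A call with a gripper value outside its range is refused whole. The fingers move at their own pace and stop on an object; "force" is the grip in N (left out, the last holds). Time passes only in rows, so rows that do not move let the fingers close, or fill a call up. It gives the time, the measured TCP pose, the force and the opening at its end, in the units of the state.
- get_state(): the state, without advancing time (a new reading comes with each control period).
- imaging.snapshot(name): name is "scene" or "top"; returns a dict with "img" (420x560x3 uint8, red, green, blue), "camera_matrix" (3x3 intrinsics, pixels), "R" (3x3) and "t" (3): a world point X has camera coordinates R X + t. Camera axes: x right, y down, z forward; pixel columns grow to the right and rows downward; lengths in m; the calibration is good to about 2 mm. A picture is of the moment at which its call begins. There is no depth.
- job.finish_job(): hands the job in, once; it reports no verdict.
The state is a dict: "clock": time; "q": joint angles; "qd": joint speeds; "joint_torque": joint torques, N m; "tool_pos": TCP position; "eef_rot": TCP orientation; "contact_force": force on the tool from outside, world axes, zero at the start; "moment": the same for the moment, N m; "opening": opening from 0.0 (shut) to 1.0 (fully open).
Only numpy, scipy, OpenCV 4.12 (cv2) and the standard library are available. Lean on these libraries where they do the work, as an engineer would, in place of code of your own. Each camera call takes 0.05 s, during which the arm holds its last target.

## Task

Put the blue lid on the paint tub and press it straight down until it is fully home: level, down on the grey collar all round, with all four yellow clips snapped over its edge. Then let go of it, and do not shift the sanding block, the amber jar or the green-banded paint tube.

Things in the scene. Friction and masses are not known exactly. Their poses are not given: they have to be found in the camera images.
- lid_knob (a point): Centre of the grip of the loose blue lid's knob, on its axis: 40 mm above the lid's underside, 14 mm below the knob's top. The knob is upright and round, 32 mm across. The lid lies knob up, about 0.1 kg; its disc is 8 mm thick, 93 mm across below, 101 mm at its top edge. z points up; yaw does not matter.
- lid_underside (a point): Centre of the lid's flat underside; z points up. A lid merely laid in the tub's clips rests on their noses about 10 mm too high; pushing down near its middle with roughly 8 to 16 N spreads the clips, and they snap back over its top edge once it is down.
- tub_seat (a point): Centre of the mouth of the red-sleeved paint tub (fixed, in a black foot), at the top of its grey collar, where the lid's underside must rest; 90 mm above the table; z up. Collar 109 mm outside, 88 mm inside. Four yellow spring clips round it reach 27 mm above the collar and 64 mm from the axis; noses reach in to 47.5 mm, flared tabs above guide the lid in.
- clip1 (a joint): Yellow spring clip at +45 degrees from the x axis of tub_seat: 0 upright (its rest, and when snapped over the lid), grows to 0.45 rad as it is pushed outward; springs back.
- clip2 (a joint): The same, the clip at +135 degrees.
- clip3 (a joint): The same, the clip at -135 degrees.
- clip4 (a joint): The same, the clip at -45 degrees.
- sanding_block: Bystander: loose pine sanding block, 57 x 112 x 34 mm (its own x, y, z); origin at the centre of its underside.
- amber_jar: Bystander: loose amber jar with a pale cap, 52 mm across, 73 mm high; origin at the centre of its underside.
- green_tube: Bystander: loose white paint tube with a green band, 35 x 130 x 26 mm (its own x, y, z), lying flat; origin at the centre of its underside.
Mind the look-alikes: they are no part of the job. Leave any brown or pink look-alike of the part that bears lid_knob alone.

How it is judged:
At the end, for the whole second after the job is handed in: The lid is knob up on the tub, centred within 8 mm, its underside within 2.5 mm of the collar's top and level within 0.04 rad, and all four clips have sprung back over its edge (each below 0.06 rad) (z of lid_underside in the frame of tub_seat between -0.003 and 0.0025 m and horizontal distance between lid_underside and tub_seat below 0.008 m and angle between the z axis of lid_underside and the z axis of tub_seat, either way round below 0.04 rad and angle between lid_underside's own z axis and vertical below 0.04 rad and value of joint each of clip1, clip2, clip3, clip4 below 0.06 rad); the robot touches nothing.
It fails at once if the sanding block was shifted by more than 30 mm (distance of sanding_block from where it was at the start of the episode above 0.03 m).
It fails at once if the amber jar was shifted by more than 30 mm (distance of amber_jar from where it was at the start of the episode above 0.03 m).
It fails at once if the amber jar was tipped (angle between amber_jar's own z axis and vertical above 0.5 rad).
It fails at once if the green-banded tube was shifted by more than 30 mm (distance of green_tube from where it was at the start of the episode above 0.03 m).
It also fails if it takes over 42 s, if anything falls off the work surface, if the arm or the gripper's body presses on something with over 40 N, if the wrist force passes 120 N, or if a joint passes its speed limit or range.

## Working session

There is one attempt and no reset: what is moved stays moved. The work goes in short steps, Python scripts to look and compute and a tool call to move; the robot and the scene stay as the last step left them, time stands still between calls to the robot, and variables do not carry over. Pictures are saved under pics/ and viewed, and the job is handed in when it is done.

Besides the shell and the picture viewer there is one more tool, called after "Emit:" as name(argument=value, ...), one argument or row to a line, values as JSON. send_rows: Moves the arm, as the interface text tells. Its arguments: {"type":"object","properties":{"motion":{"type":"array"},"force":{"type":"number"}},"required":["motion"]}

```bash
ls; mkdir -p pics
python3 - <<'E'
from plant import get_state, imaging, job
import cv2,numpy as np,pickle
s=get_state(); print({k:np.round(v,3).tolist() for k,v in s.items()})
for n in("scene","top"):
    d=imaging.snapshot(n); pickle.dump(d,open(f'{n}0.pkl','wb')); cv2.imwrite(f'pics/{n}0.png',d['img'][:,:,::-1])
    print(n,d['camera_matrix'].tolist(),np.round(d['R'],3).tolist(),np.round(d['t'],3))
E
```

```text
pics
{'clock': 0.0, 'q': [1.167, 0.69, -0.195, 1.566, 0.157, 0.902, -0.215], 'qd': [0.001, 0.0, 0.001, -0.001, 0.0, -0.002, -0.0], 'joint_torque': [0.001, -52.756, -1.267, -15.343, -0.053, 0.007, 0.0], 'tool_pos': [0.265, -0.566, 0.252], 'eef_rot': [-0.154, 0.691, -0.69, 0.153], 'contact_force': [-0.227, -0.155, 1.084], 'moment': [0.03, 0.022, 0.013], 'opening': 0.995}
scene [[474.8738710636871, 0.0, 273.8109845466643], [0.0, 474.8738710636871, 209.57661632428514], [0.0, 0.0, 1.0]] [[-0.669, -0.744, 0.009], [-0.552, 0.488, -0.677], [0.499, -0.457, -0.736]] [0.354 0.336 1.11 ]
top [[437.9303529866957, 0.0, 282.61566140324857], [0.0, 437.9303529866957, 215.01261372058326], [0.0, 0.0, 1.0]] [[-0.155, -0.988, -0.001], [-0.965, 0.152, -0.215], [0.213, -0.032, -0.977]] [0.063 0.558 0.987]
```

View pics/scene0.png

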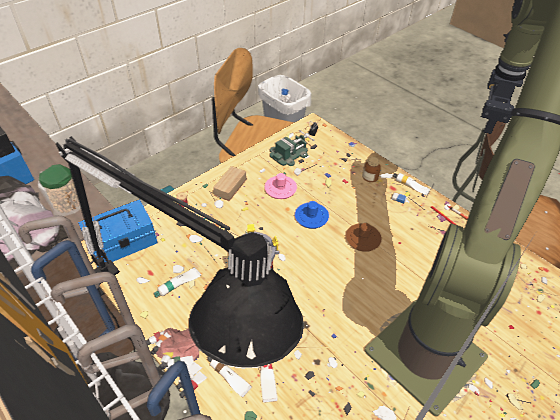

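View pics/top0.png

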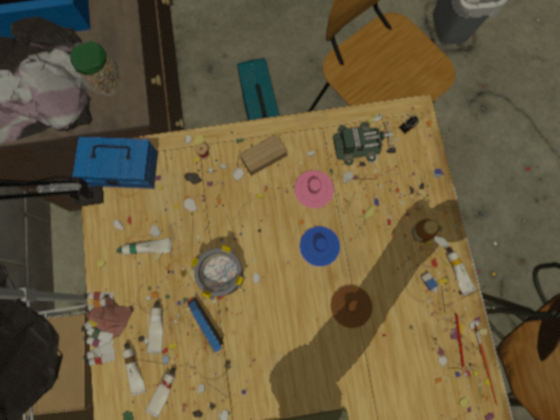

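The lid is at (320,246) in the top view and (312,215) in the scene view. The tub, with its four yellow clips, is at (219,272) in the top view, and the lamp hides it in the scene view. I'll zoom in next.

```bash
cat > h.py <<'E'
import numpy as np,cv2,pickle
def ray(d,uv,z):
    K=d['camera_matrix'];R=d['R'];t=d['t']
    c=-R.T@t; v=R.T@np.linalg.solve(K,[uv[0],uv[1],1.]); return c+v*(z-c[2])/v[2]
def proj(d,X):
    p=d['camera_matrix']@(d['R']@np.array(X)+d['t']); return p[:2]/p[2]
def mask(d,lo,hi):
    return cv2.inRange(cv2.cvtColor(d['img'],cv2.COLOR_RGB2HSV),lo,hi)
def comps(m,amin):
    n,l,s,c=cv2.connectedComponentsWithStats(m); return [(s[i],c[i],l==i) for i in range(1,n) if s[i][4]>=amin]
E
python3 - <<'E'
from h import *
for n in("scene","top"):
    d=pickle.load(open(n+'0.pkl','rb'))
    m=mask(d,(108,120,60),(130,255,255))
    for s,c,k in comps(m,300):
        cn=max(cv2.findContours(k.astype(np.uint8),0,1)[0],key=len).astype(float).reshape(-1,2)
        P=np.array([ray(d,p,0.008)[:2] for p in cn]).astype(np.float32)
        print(n,s,c.round(1),'circ@8mm',cv2.minEnclosingCircle(P), ray(d,c,.008).round(3))
d=pickle.load(open('top0.pkl','rb'))
m=mask(d,(22,150,120),(34,255,255)); m[:230]=0;m[310:]=0;m[:,:180]=0;m[:,255:]=0
for s,c,k in comps(m,3): print('yel',s,c.round(1),ray(d,c,.11).round(4))
c=d['img'][215:330,165:380]; cv2.imwrite('pics/tubz.png',cv2.resize(c[:,:,::-1],None,fx=3.6,fy=3.6,interpolation=2))
print('cams',-d['R'].T@d['t'])
E
```

```text
scene [295 201  34  27 683] [311.4 214.7] circ@8mm ((0.48421311378479004, -0.1061469316482544), 0.053239427506923676) [ 0.481 -0.105  0.008]
top [ 301  227   38   38 1149] [319.4 245.8] circ@8mm ((0.4818533658981323, -0.10437174886465073), 0.047820597887039185) [ 0.482 -0.105  0.008]
yel [222 246   8   6  38] [225.6 248.4] [0.4949 0.1149 0.11  ]
yel [190 257   8  10  51] [193.7 261.3] [0.4772 0.1886 0.11  ]
yel [236 277   8   8  34] [239.6 280.8] [0.4187 0.0936 0.11  ]
yel [201 292   9   7  32] [205.2 295.1] [0.3997 0.1721 0.11  ]
cams [0.33862664 0.00884251 1.08361115]
```

View pics/tubz.png

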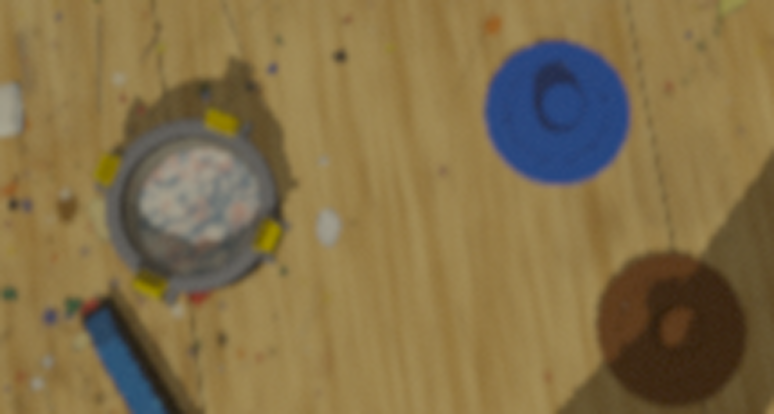

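Run:
```python
from h import *
from plant import get_state
from scipy.spatial.transform import Rotation as Ro
d=pickle.load(open('top0.pkl','rb'));sc=pickle.load(open('scene0.pkl','rb'))
print('knobtop',ray(d,(321.1,243.6),.054).round(4))
hsv=cv2.cvtColor(d['img'],cv2.COLOR_RGB2HSV)
m=((hsv[...,1]<70)&(hsv[...,2]>60)).astype(np.uint8)*255
q=np.zeros_like(m);q[240:305,185:252]=m[240:305,185:252]
q=cv2.morphologyEx(q,cv2.MORPH_OPEN,np.ones((3,3),np.uint8))
s,c,k=max(comps(q,100),key=lambda a:a[0][4]); print(s,c)
cn=max(cv2.findContours(k.astype(np.uint8),0,1)[0],key=len).reshape(-1,2)
hull=cv2.convexHull(cn).reshape(-1,2).astype(np.float32)
P=np.array([ray(d,p,.09)[:2] for p in hull]).astype(np.float32)
print('enc',cv2.minEnclosingCircle(P)); A=np.c_[2*P,np.ones(len(P))];x=np.linalg.lstsq(A,(P**2).sum(1),rcond=None)[0];print('fit',x[:2],np.sqrt(x[2]+x[0]**2+x[1]**2))
im=d['img'].copy(); im[k]=(255,0,255); cv2.imwrite('pics/g.png',cv2.resize(im[215:330,165:280,::-1],None,fx=5,fy=5,interpolation=0))
R=Ro.from_quat(get_state()['eef_rot']).as_matrix(); print(R.round(3)); print('jaw deg',np.degrees(np.arctan2(R[1,2],R[0,2])))
def tri(a,b):
    c1=-d['R'].T@d['t'];c2=-sc['R'].T@sc['t']
    v1=ray(d,a,0)-c1;v2=ray(sc,b,0)-c2
    st=np.linalg.lstsq(np.c_[v1,-v2],c2-c1,rcond=None)[0]; return (c1+st[0]*v1).round(3),(c2+st[1]*v2).round(3)
print('lamp',tri((12,335),(245,330))); print('scenecam',-sc['R'].T@sc['t']); print('tub in scene',proj(sc,[.445,.142,.09]))
print(ray(d,(0,335),.0),ray(d,(45,335),.4))
```

```text
knobtop [ 0.48   -0.1045  0.054 ]
[ 194  248   48   49 1681] [217.19571684 271.4312909 ]
enc ((0.4483000338077545, 0.14069250226020813), 0.055477045476436615)
fit [0.4489016  0.14150143] 0.05407926297373455
[[-0.906 -0.001  0.424]
 [-0.424  0.001 -0.906]
 [ 0.    -1.    -0.002]]
jaw deg -64.9125767424875
lamp (array([0.37 , 0.447, 0.353]), array([0.195, 0.371, 0.3  ]))
scenecam [-0.13175795  0.60670774  1.0417386 ]
tub in scene [254.58714241 248.86704527]
[0.38957813 0.68646496 0.        ] [0.36021777 0.36921577 0.4       ]
```

View pics/g.png

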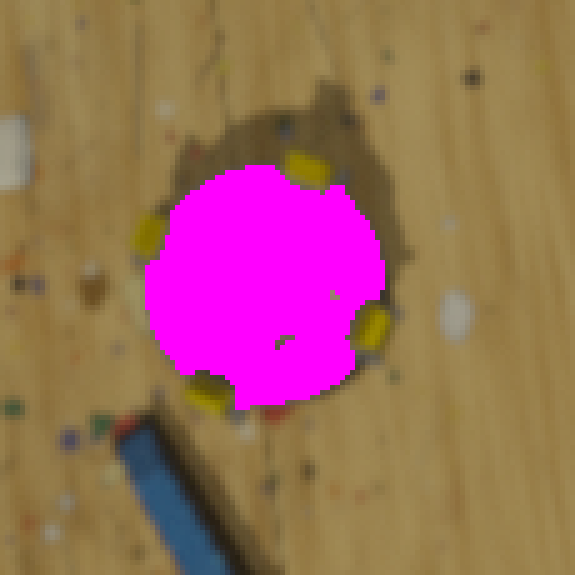

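Emit:
send_rows(
  motion=[
    [[0,0,0,-0.98,0,-0.815,-1],[0,0,0,-0.98,0,-0.815,-1],[0,0,0,-0.98,0,-0.815,-1],[0,0,0,-0.98,0,-0.815,-1],[0,0,0,-0.98,0,-0.815,-1]],
  ],
)

```text
clock: 0.52
tool_pos: [0.3193, -0.4494, 0.2524]
eef_rot: [-0.154, 0.691, -0.69, 0.153]
contact_force: [-0.7, 0.3, 0.9]
opening: 0.998
```

Emit:
send_rows(
  motion=[
    [[0,0,0,-0.98,0,-0.815,-1],[0,0,0,-0.98,0,-0.815,-1],[0,0,0,-0.98,0,-0.815,-1],[0,0,0,-0.98,0,-0.815,-1],[0,0,0,-0.98,0,-0.815,-1]],
  ],
)

```text
clock: 0.93
tool_pos: [0.3736, -0.3341, 0.2525]
eef_rot: [-0.154, 0.69, -0.69, 0.153]
contact_force: [0.4, 0.2, -0.4]
opening: 0.996
```

Emit:
send_rows(
  motion=[
    [[0,0,0,-0.98,0,-0.815,-1],[0,0,0,-0.98,0,-0.815,-1],[0,0,0,-0.98,0,-0.815,-1],[0,0,0,-0.98,0,-0.815,-1],[0,0,0,-0.98,0,-0.815,-1]],
  ],
)

```text
clock: 1.35
tool_pos: [0.4278, -0.2187, 0.2525]
eef_rot: [-0.154, 0.69, -0.69, 0.153]
contact_force: [0.3, -0.1, 0.5]
opening: 1.0
```

Emit:
send_rows(
  motion=[
    [[0,0,0,-0.98,0,-0.815,-1],[0,0,0,-0.98,0,-0.815,-1],[0,0,0,-0.98,0,-0.815,-1],[0,0,0,-0.98,0,-0.815,-1],[0,0,0,-0.98,0,-0.815,-1]],
  ],
)

```text
clock: 1.77
tool_pos: [0.4819, -0.1034, 0.2525]
eef_rot: [-0.154, 0.69, -0.69, 0.153]
contact_force: [-0.1, -0.3, -0.5]
opening: 0.998
```

Emit:
send_rows(
  motion=[
    [[0,0.6,0,0,0.5,0,-1],[0,0.6,0,0,0.5,0,-1],[0,0.6,0,0,0.5,0,-1],[0,0.6,0,0,0.5,0,-1],[0,0,0,0,0,0,-1]],
  ],
)

```text
clock: 2.18
tool_pos: [0.4806, -0.1043, 0.2111]
eef_rot: [-0.088, 0.702, -0.702, 0.085]
contact_force: [0.3, -0.2, 0.6]
opening: 0.997
```

Emit:
send_rows(
  motion=[
    [[0,0,0,0,1,0,-1],[0,0,0,0,1,0,-1],[0,0,0,0,1,0,-1],[0,0,0,0,1,0,-1],[0,0,0,0,1,0,-1]],
  ],
)

```text
clock: 2.6
tool_pos: [0.4821, -0.1047, 0.1122]
eef_rot: [0.087, -0.702, 0.702, -0.087]
contact_force: [0.7, -0.2, -0.2]
opening: 1.0
```

Run:
```python
from h import *
from plant import imaging
o=[]
for n in("scene","top"):
    d=imaging.snapshot(n); p=proj(d,[.482,-.105,.054]).astype(int); print(n,p)
    a,b=max(p[1]-60,0),max(p[0]-60,0); o.append(cv2.resize(d['img'][a:a+120,b:b+120,::-1],(390,390),interpolation=2))
cv2.imwrite('pics/pre.png',np.hstack(o))
```

```text
scene [312 203]
top [321 242]
```

View pics/pre.png

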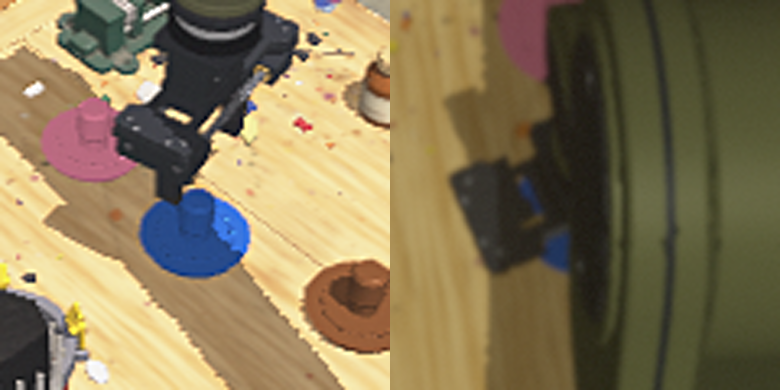

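The scene crop shows the near finger left of and above the knob, as it should be, and nothing is touching. In the top view the wrist hides the knob. I'll go down and grip.

Emit:
send_rows(
  motion=[
    [[0,0,0,0,0.8,0,-1],[0,0,0,0,0.8,0,-1],[0,0,0,0,0.8,0,-1],[0,0,0,0,0.8,0,-1],[0,0,0,0,0.5,0,-1]],
  ],
)

```text
clock: 3.12
tool_pos: [0.4824, -0.1047, 0.0387]
eef_rot: [0.087, -0.702, 0.702, -0.087]
contact_force: [0.3, 0.1, 0.4]
opening: 0.997
```

Emit:
send_rows(
  motion=[
    [[0,0,0,0,0,0,1],[0,0,0,0,0,0,1],[0,0,0,0,0,0,1],[0,0,0,0,0,0,1],[0,0,0,0,0,0,1]],
  ],
  force=40,
)

```text
clock: 3.53
tool_pos: [0.4823, -0.1048, 0.0396]
eef_rot: [0.086, -0.702, 0.702, -0.087]
contact_force: [0.3, 0.2, -0.4]
opening: 0.643
```

Emit:
send_rows(
  motion=[
    [[0,0,0,0,0,0,1],[0,0,0,0,0,0,1],[0,0,0,0,0,0,1],[0,0,0,0,0,0,1],[0,0,0,0,0,0,1]],
  ],
)

```text
clock: 3.95
tool_pos: [0.4819, -0.1048, 0.0389]
eef_rot: [0.087, -0.702, 0.702, -0.087]
contact_force: [0.9, -1.5, 2.6]
opening: 0.351
```

Emit:
send_rows(
  motion=[
    [[0,0,0,0,0,0,1],[0,0,0,0,-0.3,0,1],[0,0,0,0,-0.7,0,1],[0,0,0,0,-1,0,1],[0,0,0,0,-1,0,1]],
  ],
)

```text
clock: 4.37
tool_pos: [0.4811, -0.1043, 0.0991]
eef_rot: [-0.087, 0.702, -0.702, 0.086]
contact_force: [0.9, -0.0, -0.8]
opening: 0.35
```

Emit:
send_rows(
  motion=[
    [[0,0,0,0,-1,0,1],[0,0,0,0,-1,0,1],[0,0,0,0,-1,0,1],[0,0,0,0,-1,0,1],[0,0,0,0,-1,0,1]],
  ],
)

```text
clock: 4.78
tool_pos: [0.4811, -0.1044, 0.1998]
eef_rot: [-0.087, 0.702, -0.702, 0.086]
contact_force: [-0.3, 0.4, -2.0]
opening: 0.35
```

Run:
```python
from h import *
from plant import imaging,get_state
from scipy.spatial.transform import Rotation as Ro
d=imaging.snapshot("scene"); cv2.imwrite('pics/lift.png',cv2.resize(d['img'][120:290,200:420,::-1],None,fx=3.5,fy=3.5,interpolation=2))
s=get_state();R=Ro.from_quat(s['eef_rot']).as_matrix(); p=s['tool_pos'];print(p,s['opening'],R.round(4),s['contact_force'])
print('shift units',(R.T@(np.array([.4485,.142,p[2]])-p)/.02).round(2))
```

```text
[ 0.48306408 -0.1048089   0.2029815 ] 0.34880825438912927 [[-9.700e-01  5.100e-03  2.432e-01]
 [-2.432e-01 -8.000e-04 -9.700e-01]
 [-4.800e-03 -1.000e+00  2.000e-03]] [-0.00878479  0.49411353  1.75149969]
shift units [ -1.33  -0.02 -12.39]
```

View pics/lift.png

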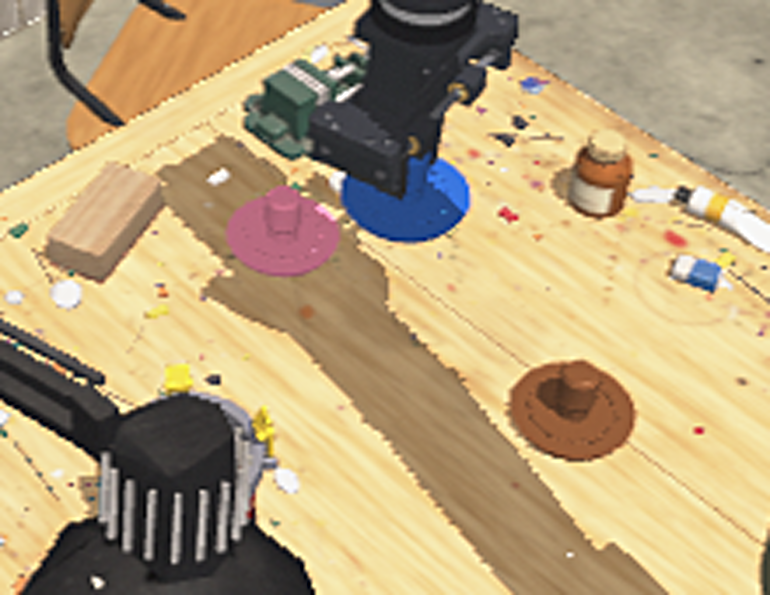

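The lid hangs level in the grip. Before going over the tub I need to know where the lamp head is in 3D.

Run:
```python
from h import *
d=pickle.load(open('top0.pkl','rb'));sc=pickle.load(open('scene0.pkl','rb'))
im=sc['img'][:,:,::-1].copy()
cv2.imwrite('pics/tl.png',cv2.resize(d['img'][130:420,0:270,::-1],None,fx=2,fy=2,interpolation=2))
for uv in((250,240),(247,330),(190,315),(302,315)):
  c2=-sc['R'].T@sc['t'];v=ray(sc,uv,0)-c2
  print(uv,[((c2+v*(z-c2[2])/v[2]).round(2).tolist(),proj(d,c2+v*(z-c2[2])/v[2]).round().tolist()) for z in (.8,.7,.6,.5,.4,.3)])
```

```text
(250, 240) [([0.02, 0.49, 0.8], [-668.0, 1204.0]), ([0.09, 0.44, 0.7], [-263.0, 773.0]), ([0.15, 0.39, 0.6], [-75.0, 573.0]), ([0.21, 0.34, 0.5], [33.0, 458.0]), ([0.28, 0.29, 0.4], [103.0, 384.0]), ([0.34, 0.24, 0.3], [153.0, 331.0])]
(247, 330) [([-0.03, 0.53, 0.8], [-813.0, 1395.0]), ([0.02, 0.5, 0.7], [-368.0, 918.0]), ([0.06, 0.46, 0.6], [-164.0, 699.0]), ([0.1, 0.43, 0.5], [-47.0, 574.0]), ([0.15, 0.4, 0.4], [29.0, 493.0]), ([0.19, 0.37, 0.3], [82.0, 436.0])]
(190, 315) [([0.0, 0.55, 0.8], [-833.0, 1301.0]), ([0.06, 0.52, 0.7], [-398.0, 847.0]), ([0.11, 0.5, 0.6], [-197.0, 638.0]), ([0.17, 0.47, 0.5], [-82.0, 518.0]), ([0.23, 0.45, 0.4], [-7.0, 440.0]), ([0.28, 0.42, 0.3], [45.0, 385.0])]
(302, 315) [([-0.04, 0.5, 0.8], [-748.0, 1428.0]), ([-0.0, 0.45, 0.7], [-307.0, 943.0]), ([0.04, 0.41, 0.6], [-105.0, 722.0]), ([0.07, 0.37, 0.5], [11.0, 594.0]), ([0.11, 0.32, 0.4], [86.0, 512.0]), ([0.15, 0.28, 0.3], [139.0, 454.0])]
```

View pics/tl.png

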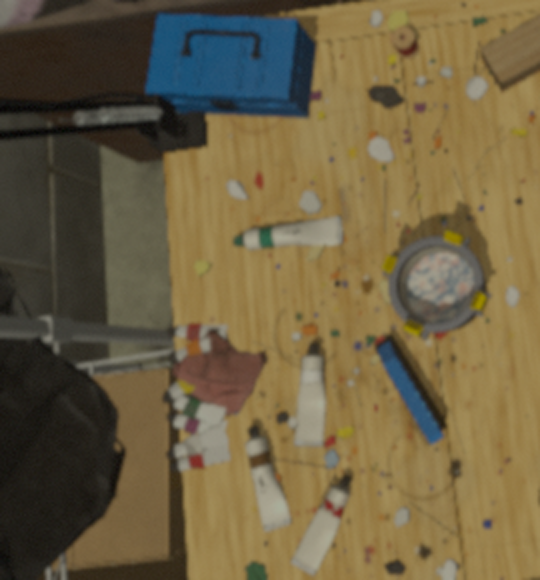

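Emit:
send_rows(
  motion=[
    [[0,0,0,-0.08,0,-0.5,1],[0,0,0,-0.08,0,-0.8,1],[0,0,0,-0.08,0,-0.8,1],[0,0,0,-0.08,0,-0.8,1],[0,0,0,-0.08,0,-0.8,1]],
  ],
)

```text
clock: 5.25
tool_pos: [0.4701, -0.0293, 0.1975]
eef_rot: [-0.088, 0.702, -0.701, 0.086]
contact_force: [1.2, 0.1, -1.0]
opening: 0.348
```

Emit:
send_rows(
  motion=[
    [[0,0,0,-0.08,0,-0.8,1],[0,0,0,-0.08,0,-0.8,1],[0,0,0,-0.08,0,-0.8,1],[0,0,0,-0.08,0,-0.8,1],[0,0,0,-0.08,0,-0.8,1]],
  ],
)

```text
clock: 5.67
tool_pos: [0.4583, 0.0501, 0.1975]
eef_rot: [-0.088, 0.702, -0.702, 0.086]
contact_force: [-0.1, 0.2, -0.5]
opening: 0.352
```

Run:
```python
from h import *
from plant import imaging,get_state
o=[]
for n in("scene","top"):
    d=imaging.snapshot(n);o.append(cv2.resize(d['img'][...,::-1],(400,300)))
cv2.imwrite('pics/tr.png',np.hstack(o)); print(get_state()['tool_pos'],get_state()['q'])
```

```text
[0.45827307 0.05229482 0.19758747] [-0.18959794  0.57678302 -0.03510539  2.1056993   0.03838162  0.46214439
 -1.57231395]
```

View pics/tr.png

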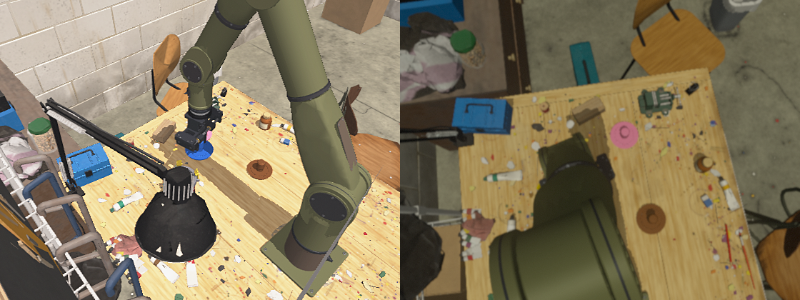

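Emit:
send_rows(
  motion=[
    [[0,0,0,-0.12,0,-0.8,1],[0,0,0,-0.12,0,-0.8,1],[0,0,0,-0.12,0,-0.8,1],[0,0,0,-0.12,0,-0.8,1],[0,0,0,-0.12,0,-0.8,1]],
  ],
)

```text
clock: 6.18
tool_pos: [0.4512, 0.1291, 0.1978]
eef_rot: [0.087, -0.701, 0.702, -0.086]
contact_force: [-0.3, 0.3, -0.5]
opening: 0.352
```

Emit:
send_rows(
  motion=[
    [[0,0,0,0,0,-0.47,1],[0,0,0,0,0,0,1],[0,0,0,0,0,0,1],[0,0,0,0,0,0,1],[0,0,0,0,0,0,1]],
  ],
)

```text
clock: 6.6
tool_pos: [0.4498, 0.1368, 0.1986]
eef_rot: [0.086, -0.702, 0.702, -0.086]
contact_force: [0.1, -0.3, -1.0]
opening: 0.354
```

Run:
```python
from h import *
from plant import imaging,get_state
from scipy.spatial.transform import Rotation as Ro
d=imaging.snapshot("scene");cv2.imwrite('pics/ov.png',cv2.resize(d['img'][120:290,160:380,::-1],None,fx=3.5,fy=3.5,interpolation=2))
s=get_state();R=Ro.from_quat(s['eef_rot']).as_matrix(); p=s['tool_pos'];print(p,s['opening'],s['contact_force'],'tilt',R[2].round(4))
print('shift units',(R.T@(np.array([.4485,.142,p[2]])-p)/.02).round(2))
```

```text
[0.44983995 0.13698061 0.19864717] 0.3542020295343712 [-0.28090723 -0.26852943 -1.04863689] tilt [ 3.e-04 -1.e+00  8.e-04]
shift units [ 0.   -0.   -0.26]
```

View pics/ov.png

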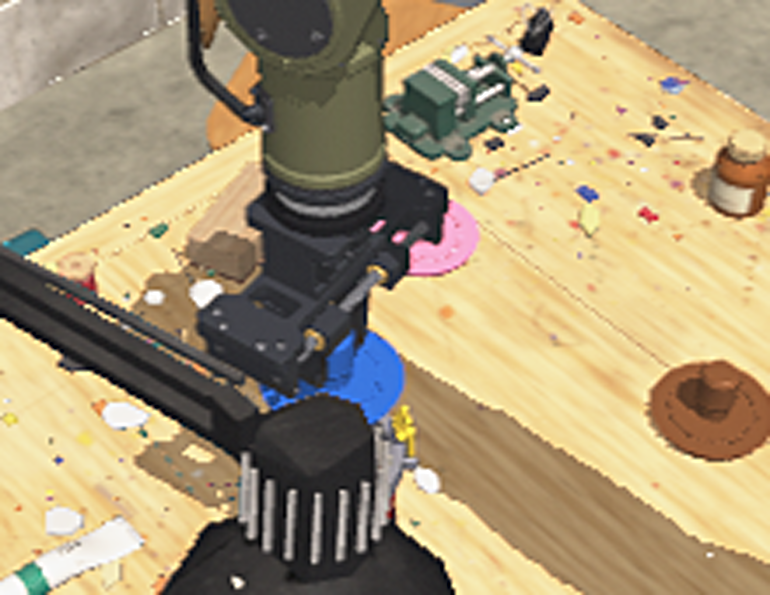

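Emit:
send_rows(
  motion=[
    [[0,0,0,0,0,-0.25,1],[0,0,0,0,0.6,0,1],[0,0,0,0,0.6,0,1],[0,0,0,0,0.6,0,1],[0,0,0,0,0.4,0,1]],
  ],
  force=60,
)

```text
clock: 7.07
tool_pos: [0.4483, 0.1431, 0.1539]
eef_rot: [0.087, -0.702, 0.702, -0.086]
contact_force: [0.1, 0.2, -1.3]
opening: 0.351
```

Emit:
send_rows(
  motion=[
    [[0,0,0,0,0.1,0,1],[0,0,0,0,0.1,0,1],[0,0,0,0,0.1,0,1],[0,0,0,0,0.1,0,1],[0,0,0,0,0.1,0,1]],
  ],
)

```text
clock: 7.48
tool_pos: [0.4488, 0.1432, 0.145]
eef_rot: [-0.086, 0.702, -0.702, 0.087]
contact_force: [1.0, -0.4, -0.7]
opening: 0.35
```

Emit:
send_rows(
  motion=[
    [[0,0,0,0,0.1,0,1],[0,0,0,0,0.1,0,1],[0,0,0,0,0.1,0,1],[0,0,0,0,0,0,1],[0,0,0,0,0,0,1]],
  ],
)

```text
clock: 7.9
tool_pos: [0.4493, 0.1423, 0.1389]
eef_rot: [0.086, -0.702, 0.702, -0.087]
contact_force: [1.5, -2.9, 2.1]
opening: 0.345
```

Run:
```python
from h import *
from plant import imaging,get_state
d=imaging.snapshot("scene");cv2.imwrite('pics/ov2.png',cv2.resize(d['img'][170:280,190:330,::-1],None,fx=5,fy=5,interpolation=2))
s=get_state();print(s['tool_pos'],s['contact_force'],s['moment'])
```

```text
[0.44923357 0.14227073 0.13893318] [ 1.86322247 -3.48298621  2.27176116] [-0.78567552 -0.44712408 -0.04457276]
```

View pics/ov2.png

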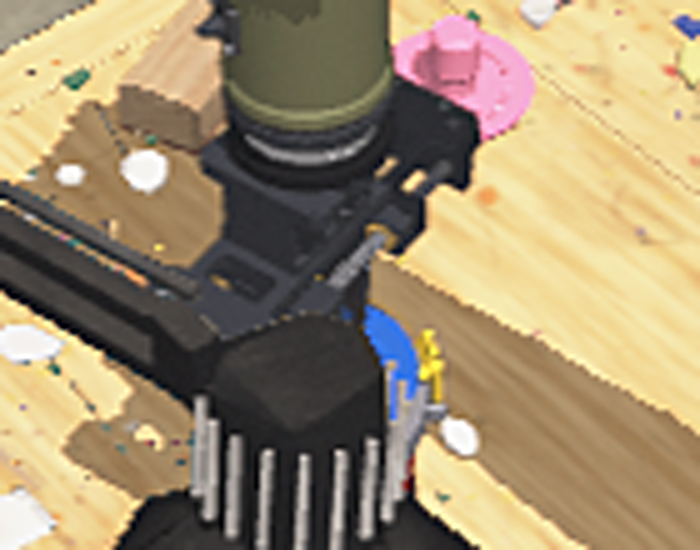

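Emit:
send_rows(
  motion=[
    [[0,0,0,0,0,0.1,1],[0,0,0,0,0,0,1],[0,0,0,0,0,0,1],[0,0,0,0,0,0,1],[0,0,0,0,0,0,1]],
  ],
)

```text
clock: 8.37
tool_pos: [0.4492, 0.1414, 0.1388]
eef_rot: [-0.087, 0.702, -0.702, 0.087]
contact_force: [2.4, -1.1, 2.5]
opening: 0.347
```

Emit:
send_rows(
  motion=[
    [[0,0,0,0,0.1,0,1],[0,0,0,0,0,0,1],[0,0,0,0,0,0,1],[0,0,0,0,0,0,1],[0,0,0,0,0,0,1]],
  ],
)

```text
clock: 8.78
tool_pos: [0.4495, 0.1415, 0.1369]
eef_rot: [-0.086, 0.702, -0.702, 0.087]
contact_force: [1.4, -1.3, 5.0]
opening: 0.349
```

Emit:
send_rows(
  motion=[
    [[0,0,0,-0.06,0.1,0.04,1],[0,0,0,0,0,0,1],[0,0,0,0,0.1,0,1],[0,0,0,0,0,0,1],[0,0,0,0,0,0,1]],
  ],
)

```text
clock: 9.2
tool_pos: [0.4494, 0.1406, 0.132]
eef_rot: [0.088, -0.702, 0.702, -0.086]
contact_force: [0.3, 0.7, -6.4]
opening: 0.349
```

Emit:
send_rows(
  motion=[
    [[0,0,0,0,0.1,0,1],[0,0,0,0,0,0,1],[0,0,0,0,0.1,0,1],[0,0,0,0,0,0,1],[0,0,0,0,0,0,1]],
  ],
)

```text
clock: 9.62
tool_pos: [0.45, 0.1407, 0.1289]
eef_rot: [0.087, -0.702, 0.702, -0.087]
contact_force: [-1.0, -0.3, 1.1]
opening: 0.351
```

Emit:
send_rows(
  motion=[
    [[0,0,0,0,0.1,0,1],[0,0,0,0,0,0,1],[0,0,0,0,0.1,0,1],[0,0,0,0,0,0,1],[0,0,0,0,0,0,1]],
  ],
)

```text
clock: 10.03
tool_pos: [0.45, 0.1407, 0.1286]
eef_rot: [-0.086, 0.702, -0.702, 0.087]
contact_force: [-8.3, -0.9, 48.1]
opening: 0.344
```

It hits a hard stop at z = 0.1286, so the lid is home. I'll ease off, open partway and back out.

Emit:
send_rows(
  motion=[
    [[0,0,0,0,-0.17,0,1],[0,0,0,0,0,0,1],[0,0,0,0,0,0,0],[0,0,0,0,0,0,0],[0,0,0,0,0,0,0]],
  ],
)

```text
clock: 10.45
tool_pos: [0.4505, 0.1407, 0.1277]
eef_rot: [0.087, -0.702, 0.702, -0.087]
contact_force: [-0.8, -0.5, 0.5]
opening: 0.498
```

Emit:
send_rows(
  motion=[
    [[0,0,0,0,0,0,0],[0,0,0,0,0,0,0],[0,0,0,0,0,0,0],[0,0,0,0,0,0,0],[0,0,0,0,0,0,0]],
  ],
)

```text
clock: 10.87
tool_pos: [0.4504, 0.1407, 0.128]
eef_rot: [0.087, -0.702, 0.702, -0.087]
contact_force: [-0.7, -0.1, 0.6]
opening: 0.497
```

Emit:
send_rows(
  motion=[
    [[0,0,0,0,-0.3,0,0],[0,0,0,0,-0.6,0,0],[0,0,0,0,-1,0,0],[0,0,0,0,-1,0,0],[0,0,0,0,-1,0,0]],
  ],
)

```text
clock: 11.28
tool_pos: [0.4501, 0.1406, 0.2073]
eef_rot: [0.087, -0.702, 0.702, -0.087]
contact_force: [0.1, 0.5, 0.2]
opening: 0.503
```

Next I'll swing the arm back toward -y so the top camera can see the tub.

Emit:
send_rows(
  motion=[
    [[0,0,0,0,0,0.8,0],[0,0,0,0,0,1,0],[0,0,0,0,0,1,0],[0,0,0,0,0,1,0],[0,0,0,0,0,1,0]],
  ],
)

```text
clock: 11.7
tool_pos: [0.4738, 0.0467, 0.2067]
eef_rot: [0.087, -0.702, 0.702, -0.087]
contact_force: [0.2, 0.3, -0.6]
opening: 0.502
```

Emit:
send_rows(
  motion=[
    [[0,0,0,0,0,1,0],[0,0,0,0,0,1,0],[0,0,0,0,0,1,0],[0,0,0,0,0,1,0],[0,0,0,0,0,1,0]],
  ],
)

```text
clock: 12.12
tool_pos: [0.4981, -0.0505, 0.2066]
eef_rot: [0.087, -0.702, 0.702, -0.087]
contact_force: [0.2, 0.4, -0.5]
opening: 0.501
```

Emit:
send_rows(
  motion=[
    [[0,0,0,0,0,1,0],[0,0,0,0,0,1,0],[0,0,0,0,0,1,0],[0,0,0,0,0,1,0],[0,0,0,0,0,0,0]],
  ],
)

```text
clock: 12.53
tool_pos: [0.518, -0.1321, 0.2066]
eef_rot: [0.084, -0.701, 0.703, -0.085]
contact_force: [-0.1, -0.9, -0.4]
opening: 0.499
```

Run:
```python
from h import *
from plant import imaging,get_state
d=imaging.snapshot("top");pickle.dump(d,open('top1.pkl','wb'));e=imaging.snapshot("scene")
z=cv2.resize(d['img'][235:310,180:260,::-1],(400,375),interpolation=2)
cv2.imwrite('pics/end.png',np.hstack([z,cv2.resize(e['img'][...,::-1],(400,375))]))
m=mask(d,(108,120,60),(130,255,255));m[:235]=0;m[310:]=0;m[:,:180]=0;m[:,260:]=0
s,c,k=max(comps(m,100),key=lambda a:a[0][4]);cn=max(cv2.findContours(k.astype(np.uint8),0,1)[0],key=len).reshape(-1,2)
P=np.array([ray(d,p,.098)[:2] for p in cv2.convexHull(cn).reshape(-1,2)]).astype(np.float32);print(s,c,cv2.minEnclosingCircle(P))
m=mask(d,(22,150,120),(34,255,255)); m[:230]=0;m[310:]=0;m[:,:180]=0;m[:,255:]=0
for s,c,k in comps(m,3): print('yel',s,c.round(1))
d0=pickle.load(open('top0.pkl','rb'))
for n,(a,b,w,h) in dict(block=(235,130,60,50),jar=(405,215,45,35),tube=(110,230,70,30)).items(): print(n,np.abs(d['img'][b:b+h,a:a+w].astype(int)-d0['img'][b:b+h,a:a+w]).mean())
```

```text
[ 195  249   44   44 1446] [216.62863071 270.91701245] ((0.44998475909233093, 0.14225226640701294), 0.049211036413908005)
yel [222 245  10   7  50] [226.4 247.8]
yel [191 257   7   9  46] [193.8 261. ]
yel [236 276   8   9  49] [239.6 280.4]
yel [201 292  10   6  38] [205.5 294.6]
block 22.971777777777778
jar 26.02941798941799
tube 24.87142857142857
```

View pics/end.png

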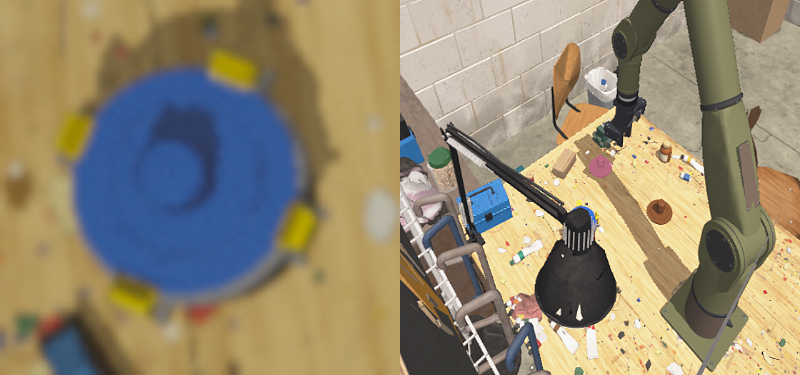

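Run:
```python
from h import *
from plant import job
a=pickle.load(open('top0.pkl','rb'))['img'];b=pickle.load(open('top1.pkl','rb'))['img']
g=lambda i:cv2.cvtColor(i,cv2.COLOR_RGB2GRAY)
for n,(x,y,w,h) in dict(block=(238,132,52,44),jar=(410,215,35,30),tube=(112,232,65,28)).items():
    r=cv2.matchTemplate(g(b)[y-15:y+h+15,x-15:x+w+15],g(a)[y:y+h,x:x+w],cv2.TM_CCOEFF_NORMED); _,v,_,l=cv2.minMaxLoc(r); print(n,v,l[0]-15,l[1]-15)
print(job.finish_job())
```

```text
block 0.9981167316436768 0 0
jar 0.3743477761745453 -3 15
tube 0.9985338449478149 0 0
the job is handed in; nothing more can be done
None
```

The blue lid is on the paint tub and pressed home, and the job is handed in at about 12.6 s. I gripped the lid by its knob, set it in the clips, nudged it about 2 mm to cancel a sideways force, pressed it down, and let go. The arm is well clear of everything.

**Seating:**
- The clips pulled the lid down as they snapped, then it met a hard stop. There the tool was at z = 0.1286 m, and I expected about 0.129 m for a seated lid.
- In the last top view the lid's centre is at (0.450, 0.142), within about 2.5 mm of the tub centre I measured at the start.
- All four yellow clips show over the lid's edge, within 1 pixel of where they rested before. I did not measure the lid's tilt directly. It rests on the stop height, a level tool and how it looks in the picture.

**Bystanders:**
- The sanding block and the green-banded tube matched their first images with no shift.
- The same check failed for the amber jar (score 0.37, no usable position). I think the cause is the arm's shadow, which lay on the jar in the first picture. In the scene view it stands upright at about pixel (371, 168), the same place as before.

**One overshoot:** the last push reached 48 N at the wrist, above the 8 to 16 N suggested. That is under the 120 N wrist limit. It went through the fingers, so I don't think the 40 N limit on the arm and gripper body applies, but no verdict is reported.

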